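# Loosen the trimmer's thumbscrew and push its paper stop home

## Task

The paper trimmer's stop is still locked for narrow strips and the next class cuts wide sheets. With a fingertip against its knurled rim, roll the thumbscrew two full turns anticlockwise (seen from above; past two and a half its thread would run out), then push the stop along the bed until it sits squarely against the clamp block, and leave the screw slack. Only roll and push: nothing is to be pinched or lifted, and the other things on the table stay where they are.

Things in the scene. Friction and masses are not known exactly. Their poses are not given: they have to be found in the camera images.
- trimmer: Grey paper trimmer, fixed: bed 210 mm (x) by 340 mm (y), 16 mm high. Origin: centre of its footprint, on the table; x points across the bed to the far straightedge, y along it to the clamp block, z up. Aluminium clamp block (60 x 50 mm, top at z = 38 mm) centred at x = 0, y = +125 mm; cutter rail along x at y = -122 mm, its black head up to 61 mm high. All else on it is under 40 mm.
- thumbscrew (a joint): Thumbscrew angle in rad: 0 = tight, positive = anticlockwise from above = looser; a full turn is 6.28. Starts within 0.5 of tight, stays where it is left (friction about 0.025 N m). It rises 3 mm a turn; its steel point stands 5 mm deep in a notch of the stop's bar and clears it after 1.7 turns: before that the stop is locked.
- knob_axis (a point): Point on the thumbscrew's vertical axis at mid-height of its knurled rim (rises with it). Black head, 45 mm over 20 upright ridges (4 mm wide, 2.5 mm high), 16 mm tall (8 mm above and below this point), flat top with a white mark near the rim; tight, the rim spans z = 40 to 56 mm. It stands over the middle of the clamp block; nothing within 100 mm of it stands above 40 mm.
- stop: Loose aluminium paper stop, 0.15 to 0.31 kg: cross bar 130 mm (x) by 14 mm (y) by 18 mm tall lying on the bed, with a notched steel bar (14 mm wide) from its middle along +y through the tunnel of the clamp block (1 mm play each side, held down). Origin: underside of the cross bar, at its middle; axes parallel to the trimmer's. Starts 68 mm short of the block.
- push_point (a point): Middle of the cross bar's long face that looks away from the clamp block (towards the cutter rail), 9 mm above the bed; pushing here towards the clamp block slides the stop straight.
- block_face (a point): Point on the clamp block's face that looks at the stop, 9 mm above the bed, in line with push_point. When home, the cross bar touches this face: stop origin 7 mm from it.
- eraser: Eraser 22 x 45 x 13 mm lying loose on the trimmer's bed beyond the cutter rail. Bystander; origin at its underside.
- glue_stick: Glue stick, 31 mm in diameter, 106 mm tall, standing loose at the left. Bystander; origin at its underside.
- cap: White bottle cap, 32 mm in diameter, 13 mm tall, loose at the right. Bystander.
- tape: Roll of masking tape lying flat, 94 mm in diameter, 19 mm tall, loose at the right. Bystander.

How it is judged:
By the outcome, as a careful person would: the job done as asked, in the order asked, and still so for the second after the job is handed in, with the robot touching nothing.
It also fails if it takes over 64 s, if anything falls off the work surface, if the arm or the gripper's body presses on something with over 40 N, if the wrist force passes 120 N, or if a joint passes its speed limit or range.

## Robot

A 6-joint arm with a two-finger parallel gripper is mounted at the origin on a cart in front of the work surface, level with it; the furniture and walls round the work are solid. World frame = base frame: x ahead of the robot, y to its left, z up, the work surface at z = 0. Lengths are in m, angles in rad, forces in N, time in s.
With the tool pointing down it reaches from about 0.4 to 0.825 m from the base axis. Payload 7 kg.
Tool frame: the origin (TCP) lies at the very end of the fingers, on their centre line; the grasp point (between the pads) lies 19 mm behind it; z points along the fingers, x is the direction in which the jaws open and shut, and the axes are right-handed (so a half turn about z gives the same grasp; the last joint's range is limited). The gripper opens to 88 mm and grips with 3 to 60 N. Pads are 19 mm wide; open, the fingers measure 130 mm over their backs; the gripper's body (78 mm by 193 mm) begins 47 mm behind the grasp point.
Start: joints at [-0.955, 0.359, 0.012, 0, -1.224, -0.288], TCP at [0.217, -0.639, 0.227] pointing down, gripper open.
Joint ranges: [-3.07, 3.07], [-1.43, 2.12], [-1.02, 1.25], [-3.03, 1.67], [-3.05, -0], [-3.03, 3.03]. Speed limits (rad/s): [2.39, 2.39, 3.01, 3.14, 3.14, 3.14].

## Interface

Orientations are given as [roll, pitch, yaw] about the fixed x, y, z axes, in that order (R = Rz(yaw) Ry(pitch) Rx(roll)).
In Python, from cell import movep, move_linear, move_j, open_gripper, grab, wait, inverse_kinematics, state, grab_frame, camera_model, IKError, finish_job, silhouettes gives the robot as it stands. Calls block until the motion is done:
- movep(position, orientation): joint-space move of the TCP to a pose.
- move_linear(position, orientation=None, speed=0.15): straight line of the TCP; orientation=None keeps the orientation; speed is the mean speed in m/s.
- move_j(angles): joint-space move.
- open_gripper() and grab(squeeze=None): open the fingers fully, or close them until they stop; squeeze is the grip in N (None keeps the last).
- wait(seconds).
- inverse_kinematics(position, orientation): joint angles nearest the present ones, or None.
- state(): the state.
- grab_frame(name): name is "scene" or "side" or "wrist"; returns the picture (384x512x3 uint8, red, green, blue); there is no depth.
- camera_model(name): a dict with "intrinsics" (3x3 intrinsics, pixels), "camera_from_world" (4x4, takes a point from world to camera coordinates). Camera axes: x right, y up, looking along -z (the intrinsics and any distortion apply to the point x, -y, -z); pixel columns grow to the right and rows downward; lengths in m; the calibration is good to about 2 mm. A picture is of the moment at which its call begins: read the wrist's pose just before it. camera_model takes no time and is no camera call; for the wrist camera it gives the pose at the moment of the call.
A pose or a line that the arm cannot do raises IKError and nothing moves.
- finish_job(): hands the job in, once; it reports no verdict.
Trained networks look in the newest picture that a camera, given by its name, has taken for a name from the list of things; names that differ only in an ending like _2 or _b are one class to them, and where a whole thing is asked for, a point or a joint stands for the part that bears it (a point fixed in the world has none). Each returns a list of dicts, best first, with "conf" (0 to 1); they miss things now and then, are a little off and sometimes report something else, mostly with a low value. They report only what shows in the picture. A call takes as long as a camera call.
- silhouettes(camera, label): "region" (384x512 bool, what is visible of it) and "location" ([column, row] in pixels, amid what is visible of it).
The state is a dict: "time_s": time; "joint_pos": joint angles; "dq": joint speeds; "tau": joint torques, N m; "position": TCP position; "orientation": TCP orientation; "force": force on the tool from outside, world axes, zero at the start; "torque": the same for the moment, N m; "finger_gap": finger opening in m.
Only numpy, scipy, OpenCV 4.12 (cv2) and the standard library are available. Lean on these libraries where they do the work, as an engineer would, in place of code of your own. Each camera call takes 0.05 s, during which the arm holds its last target.

## Working session

There is one attempt and no reset: what is moved stays moved. The work goes in short steps, each a Python script; the robot and the scene stay as the last script left them, time stands still between calls to the robot, and variables do not carry over. Pictures are saved under pics/ and viewed, and the job is handed in when it is done.

```bash
ls; mkdir -p pics; python3 - <<'E'
from cell import *
import cv2
print(state())
for n in ["scene","side","wrist"]:
    f=grab_frame(n); cv2.imwrite(f"pics/a_{n}.png",f[:,:,::-1]); m=camera_model(n); print(n,m)
    for l in ["trimmer","thumbscrew","stop","eraser","glue_stick","cap","tape"]:
        for r in silhouettes(n,l)[:2]: print(n,l,round(r["conf"],2),r["location"],r["region"].sum())
E
```

```text
pics
{'time_s': 0.0, 'joint_pos': array([-9.54893076e-01,  3.59406593e-01,  1.10481217e-02, -3.54234923e-04,
       -1.22410042e+00, -2.88111820e-01]), 'dq': array([ 0.00098875,  0.00048678, -0.00069823,  0.00047064, -0.00070712,
       -0.0002389 ]), 'tau': array([ 2.63577949e-04, -5.82722068e+01,  2.93049306e+01,  6.99683994e+00,
        6.93411188e-03, -1.94066815e-04]), 'position': array([ 0.21713934, -0.63859613,  0.22560454]), 'orientation': array([-3.14143948e+00, -1.68865994e-03,  1.89846698e+00]), 'force': array([-0.32138243, -1.02371151, -0.01053934]), 'torque': array([ 0.02599101, -0.06932001,  0.04228454]), 'finger_gap': 0.08779897797525942}
scene {'intrinsics': array([[439.90979602,   0.        , 252.9176793 ],
       [  0.        , 439.90979602, 192.65330666],
       [  0.        ,   0.        ,   1.        ]]), 'camera_from_world': array([[-0.49597442, -0.86833654,  0.00101211,  0.28583521],
       [ 0.53413832, -0.30416849,  0.78878247, -0.35230873],
       [-0.68462079,  0.39175654,  0.61467161, -0.87372824],
       [ 0.        ,  0.        ,  0.        ,  1.        
[... 944 characters left out ...]
4 [251.7, 166.0] 233
side glue_stick 0.96 [204.0, 242.6] 631
side cap 0.54 [298.5, 168.9] 42
side tape 0.79 [252.0, 166.8] 211
side tape 0.22 [244.2, 201.8] 2818
wrist {'intrinsics': array([[302.87485658,   0.        , 253.70694176],
       [  0.        , 302.87485658, 191.34536391],
       [  0.        ,   0.        ,   1.        ]]), 'camera_from_world': array([[-3.21253273e-01,  9.46993039e-01,  7.19820754e-04,
         6.76298792e-01],
       [-9.00352746e-01, -3.05195466e-01, -3.10194553e-01,
         4.06668861e-02],
       [-2.93532396e-01, -1.00299108e-01,  9.50672826e-01,
        -3.91982746e-01],
       [ 0.00000000e+00,  0.00000000e+00,  0.00000000e+00,
         1.00000000e+00]])}
```

View pics/a_scene.png

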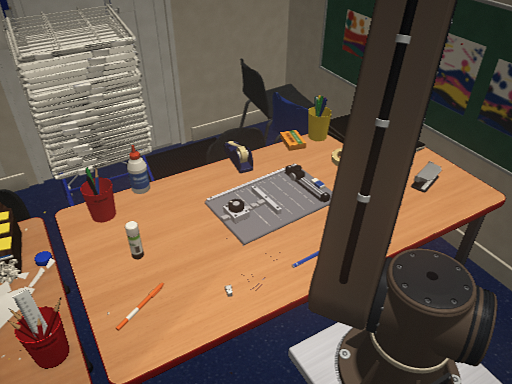

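View pics/a_side.png

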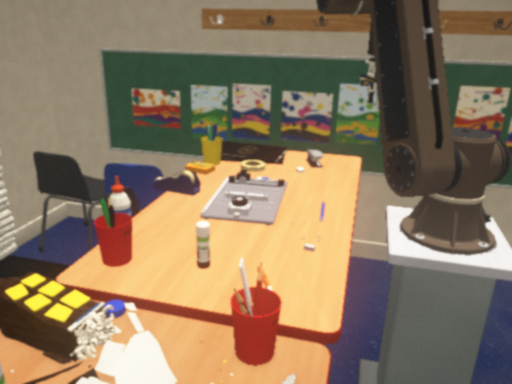

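The scene picture shows the knob at about (235,205), the cross bar at about (265,199), and the cutter head at upper right. The glue stick is at (134,240).

```bash
cat > h.py <<'E'
from cell import *
import numpy as np, cv2
def ray(m,px):
    K=np.array(m["intrinsics"]);T=np.array(m["camera_from_world"])
    d=np.linalg.inv(K)@[px[0],px[1],1]; d=np.array([d[0],-d[1],-d[2]])
    R=T[:3,:3]; return -R.T@T[:3,3], R.T@d
def onz(m,px,z):
    c,d=ray(m,px); return c+d*(z-c[2])/d[2]
def proj(m,P):
    T=np.array(m["camera_from_world"]);p=T[:3,:3]@np.asarray(P)+T[:3,3]
    q=np.array(m["intrinsics"])@[p[0],-p[1],-p[2]]; return q[:2]/q[2]
def tri(ms,pxs):
    A=np.zeros((3,3));b=np.zeros(3)
    for m,p in zip(ms,pxs):
        c,d=ray(m,p);d/=np.linalg.norm(d);M=np.eye(3)-np.outer(d,d);A+=M;b+=M@c
    return np.linalg.solve(A,b)
E
python3 - <<'E'
from h import *
a=camera_model("scene");b=camera_model("side")
print(tri([a,b],[(235.5,204.6),(237,201.8)]))
print("knob",onz(a,(235.5,204.6),.048),onz(b,(237,201.8),.048))
print("stop",onz(a,(266,199),.03))
for p in [(207,200),(245,241),(331,201),(290,167)]: print(onz(a,p,.016))
for p in [(134,258)]: print("glue",onz(a,p,0))
E
```

```text
[0.56766352 0.06003278 0.0421801 ]
knob [0.56305979 0.06257778 0.048     ] [0.5622319  0.07584122 0.048     ]
stop [ 0.56174031 -0.03456951  0.03      ]
[0.65701243 0.10680876 0.016     ]
[0.45467616 0.09309583 0.016     ]
[ 0.47587203 -0.20196964  0.016     ]
[ 0.67844756 -0.1946776   0.016     ]
glue [0.554488   0.35887604 0.        ]
```

```bash
python3 - <<'E'
from h import *
from scipy.spatial.transform import Rotation as Ro
s=state();m=camera_model("wrist");T=np.array(m["camera_from_world"])
c=-T[:3,:3].T@T[:3,3];R=Ro.from_euler("xyz",s["orientation"]).as_matrix()
off=R.T@(c-s["position"]);fw=R.T@(-T[2,:3]);print(off,fw)
tgt=np.array([.566,-.02,.03])
for yaw in [1.571,0,3.14]:
  for z in [.36,.32,.26]:
    Rw=Ro.from_euler("xyz",[np.pi,0,yaw]).as_matrix()
    o=Rw@off;f=Rw@fw
    # cam pos so that forward hits tgt
    cz=z+o[2]; k=(tgt[2]-cz)/f[2]; cam=tgt-f*k; p=cam-o
    q=inverse_kinematics(list(p),[np.pi,0,yaw]); print(yaw,z,p,q)
E
```

```text
[-0.00152892 -0.08344761 -0.15820495] [4.55140709e-04 3.10201153e-01 9.50670836e-01]
1.571 0.36 [ 0.49014748 -0.01872026  0.36      ] [ 0.3635712  -0.01320397 -0.14800912  0.         -1.43599117 -1.93416386]
1.571 0.32 [ 0.50319936 -0.01869845  0.32      ] [ 0.35362547  0.02226785 -0.20002836  0.         -1.34850011 -1.92421812]
1.571 0.26 [ 0.52277718 -0.01866574  0.26      ] [ 0.3397192   0.08590442 -0.26679078  0.         -1.21810112 -1.91031185]
0 0.36 [0.56729519 0.05585226 0.36      ] [ 0.44130188  0.12796512  0.00374578  0.         -1.44657699  2.70029077]
0 0.32 [0.56731434 0.04280037 0.32      ] [ 0.41916383  0.13710048 -0.07305797  0.         -1.36063788  2.72242883]
0 0.26 [0.56734307 0.02322255 0.26      ] [ 0.38547101  0.16248716 -0.17712413  0.         -1.23118504  2.75612165]
3.14 0.36 [ 0.564584  -0.0958501  0.36     ] [ 0.17335974  0.13256106  0.0091224   0.         -1.44735767 -0.17495239]
3.14 0.32 [ 0.56458564 -0.0827982   0.32      ] [ 0.19718218  0.14003972 -0.06958006  0.         -1.36117654 -0.19877484]
3.14 0.26 [ 0.5645881  -0.06322035  0.26      ] [ 0.23286163  0.1629921  -0.1765066   0.         -1.23129763 -0.23445428]
```

```bash
python3 - <<'E'
from h import *
movep([.565,-.083,.32],[np.pi,0,3.14]); s=state();print(s["time_s"],s["position"],s["orientation"],s["force"])
m=camera_model("wrist");f=grab_frame("wrist");cv2.imwrite("pics/b.png",f[:,:,::-1])
np.savez("b.npz",K=m["intrinsics"],T=m["camera_from_world"])
for l in ["trimmer","thumbscrew","stop","eraser","cap","tape"]:
    for r in silhouettes("wrist",l)[:2]: print(l,round(r["conf"],2),r["location"],r["region"].sum())
E
```

```text
3.5583 [ 0.56490809 -0.08370188  0.31982171] [-3.14145839e+00 -3.36923006e-04  3.13880612e+00] [ 0.0776611  -0.68613825 -0.89256309]
trimmer 0.77 [252.3, 139.6] 26927
thumbscrew 0.71 [256.4, 244.1] 635
stop 0.74 [254.5, 183.9] 1327
eraser 0.59 [259.0, 57.6] 560
```

View pics/b.png

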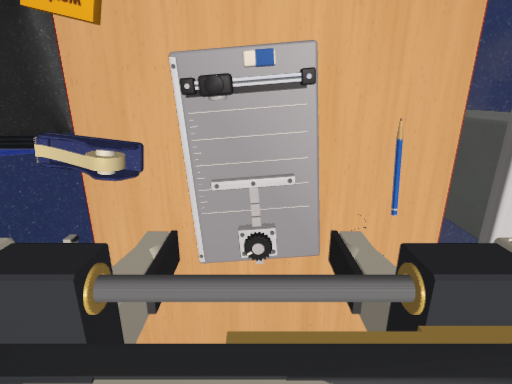

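The wrist view shows the trimmer whole: knob at about (259,247), cross bar from (212,186) to (295,180), and the block behind it. I'll zoom in for accurate points.

```bash
python3 - <<'E'
import cv2
f=cv2.imread("pics/b.png")
cv2.imwrite("pics/b1.png",cv2.resize(f[165:275,185:330],None,fx=5,fy=5,interpolation=cv2.INTER_CUBIC))
cv2.imwrite("pics/b2.png",cv2.resize(f[30:130,160:330],None,fx=4,fy=4,interpolation=cv2.INTER_CUBIC))
E
```

```text
(no output)
```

View pics/b1.png

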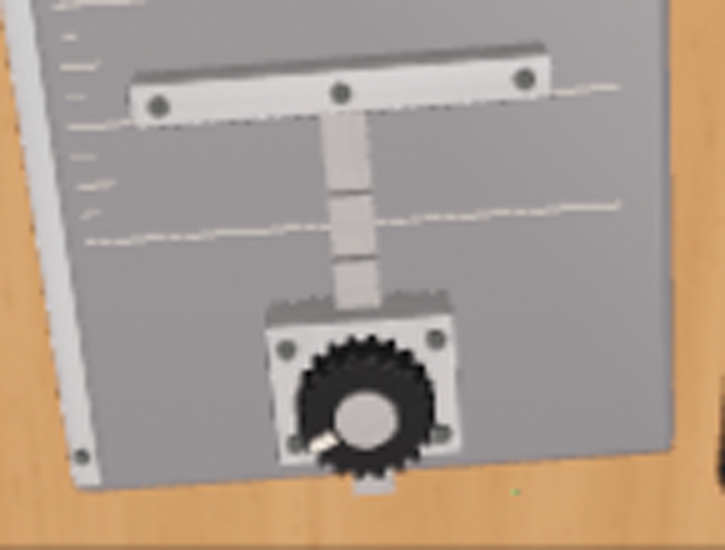

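View pics/b2.png

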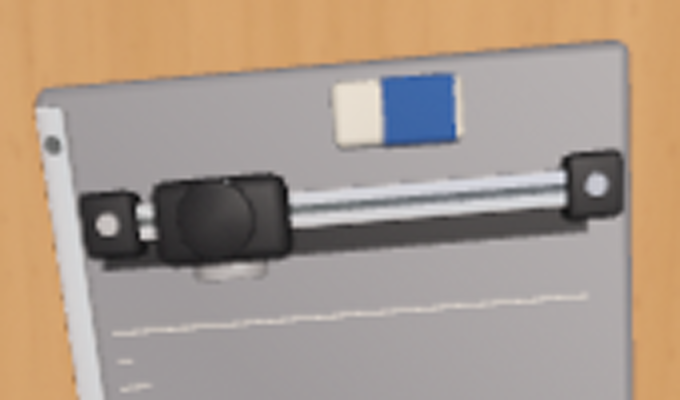

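```bash
python3 - <<'E'
from h import *
d=np.load("b.npz");m=dict(intrinsics=d["K"],camera_from_world=d["T"])
z1=lambda x,y:(185+x/5-.4,165+y/5-.4)
z2=lambda x,y:(160+x/4-.4,30+y/4-.4)
B=[onz(m,z1(*p),.038) for p in [(267,327),(452,312),(460,445),(283,465)]]
print("block",np.mean(B,0)); print(np.round(B,4)); 
S=[onz(m,z1(*p),.034) for p in [(130,87),(548,55),(550,97),(132,126)]]
print("stop",np.mean(S,0));print(np.round(S,4)); v=S[1]-S[0]+S[2]-S[3];print("yaw+x:",np.arctan2(-v[1],-v[0]),np.linalg.norm(v)/2)
C=[onz(m,p,.016) for p in [z1(672,450),z2(627,45)]];v=C[0]-C[1];print("edge",C,np.arctan2(-v[0],v[1]),np.linalg.norm(v))
k=onz(m,z1(366,414),.056);mk=onz(m,z1(322,440),.056);h=onz(m,z1(365,418),.056);print("knob",k,h,"mark",mk,np.arctan2(*(mk-k)[1::-1]),np.linalg.norm(mk-k))
E
```

```text
block [0.56065078 0.06090772 0.038     ]
[[0.592  0.039  0.038 ]
 [0.5331 0.034  0.038 ]
 [0.5297 0.0817 0.038 ]
 [0.5878 0.0889 0.038 ]]
stop [ 0.56862931 -0.03800461  0.034     ]
[[ 0.6325 -0.0396  0.034 ]
 [ 0.5053 -0.0493  0.034 ]
 [ 0.5042 -0.036   0.034 ]
 [ 0.6325 -0.0271  0.034 ]]
yaw+x: 0.0724655713185615 0.12812485302104912
edge [array([0.45481516, 0.09638951, 0.016     ]), array([ 0.47953952, -0.23677074,  0.016     ])] 0.07407581100764768 0.3340764087319691
knob [0.56068137 0.06041376 0.056     ] [0.56099271 0.06181065 0.056     ] mark [0.57448285 0.06950129 0.056     ] 0.5822897181056899 0.01652464672463257
```

```bash
cat >> h.py <<'E'
AX=np.array([.5607,.0608]); TY=.073
def orbit(yaw,r,cx=.021,cy=.0095,tilt=np.pi/4):
    a=np.array([cx+r*np.cos(tilt),cy+r*np.sin(tilt)])
    c,s=np.cos(yaw),np.sin(yaw)
    return AX-np.array([c*a[0]-s*a[1],s*a[0]+c*a[1]])
E
python3 - <<'E'
from h import *
for y in np.arange(0.2,6.9,.3):
    p=orbit(y,.022);q=inverse_kinematics([*p,.044],[np.pi,0,y]); print(round(y,2),p.round(3),None if q is None else np.round(q,2))
t=state()["time_s"];grab(10);s=state();print(s["time_s"]-t,s["finger_gap"])
y=1.2
movep([*orbit(y,.032),.09],[np.pi,0,y]);s=state();print(s["time_s"],s["position"],s["joint_pos"])
m=camera_model("wrist");f=grab_frame("wrist");cv2.imwrite("pics/c.png",f[:,:,::-1])
np.savez("c.npz",K=m["intrinsics"],T=m["camera_from_world"])
E
```

```text
0.2 [0.53  0.029] [ 0.42  0.32 -0.53  0.   -0.72  2.92]
0.5 [0.541 0.021] None
0.8 [0.553 0.017] [ 0.38  0.35 -0.48  0.   -0.74 -2.73]
1.1 [0.566 0.017] [ 0.38  0.37 -0.45  0.   -0.75 -2.42]
1.4 [0.579 0.021] [ 0.37  0.38 -0.42  0.   -0.77 -2.11]
1.7 [0.59  0.028] [ 0.38  0.4  -0.39  0.   -0.78 -1.82]
2.0 [0.599 0.038] [ 0.39  0.41 -0.37  0.   -0.78 -1.53]
2.3 [0.604 0.05 ] [ 0.41  0.42 -0.36  0.   -0.79 -1.25]
2.6 [0.605 0.063] [ 0.43  0.42 -0.35  0.   -0.79 -0.97]
2.9 [0.602 0.076] [ 0.45  0.42 -0.36  0.   -0.79 -0.69]
3.2 [0.596 0.088] [ 0.47  0.41 -0.37  0.   -0.79 -0.41]
3.5 [0.586 0.097] [ 0.49  0.4  -0.39  0.   -0.78 -0.13]
3.8 [0.574 0.103] [ 0.51  0.39 -0.41  0.   -0.77  0.15]
4.1 [0.561 0.105] [ 0.53  0.37 -0.44  0.   -0.76  0.43]
4.4 [0.548 0.103] [ 0.54  0.36 -0.47  0.   -0.75  0.72]
4.7 [0.536 0.098] [ 0.54  0.34 -0.5   0.   -0.73  1.02]
5.0 [0.526 0.089] [ 0.53  0.32 -0.52  0.   -0.72  1.32]
5.3 [0.52  0.077] [ 0.52  0.31 -0.54  0.   -0.72  1.64]
5.6 [0.517 0.064] [ 0.5   0.3  -0.55  0.   -0.71  1.96]
5.9 [0.517 0.051] [ 0.48  0.3  -0.55  0.   -0.71  2.28]
6.2 [0.522 0.039] [ 0.45  0.31 -0.55  0.   -0.72  2.61]
6.5 [0.53  0.028] [ 0.42  0.32 -0.53  0.   -0.72  2.94]
6.8 [0.541 0.021] [ 0.4   0.33 -0.51  0.   -0.73 -3.03]
1.4250000000000003 0.0004882835836720292
7.15 [0.5751662  0.00846689 0.09036024] [ 3.54751554e-01  3.20845921e-01 -3.86690867e-01  1.69084283e-04
 -8.62661529e-01 -2.29569957e+00]
```

View pics/c.png

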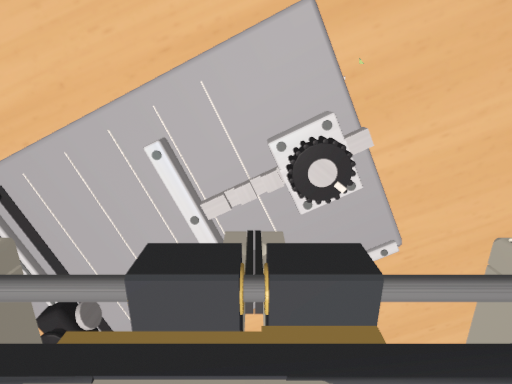

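The closed fingertips are at about (255,240). The knob shows clear of them at (322,171), with its mark at (341,187).

```bash
python3 - <<'E'
from h import *
d=np.load("c.npz");m=dict(intrinsics=d["K"],camera_from_world=d["T"])
k=onz(m,(321.5,171),.054);h=onz(m,(323,173),.056);mk=onz(m,(341,187),.056)
B=[onz(m,p,.038) for p in [(269,144),(335,114),(361,183),(306,213)]];print(np.mean(B,0),np.round(B,4))
print(k,h,mk,np.linalg.norm(mk-h),np.arctan2(*(mk-h)[1::-1]))
print(proj(m,[*AX,.056]),proj(m,[*AX,.038]))
s=state();print(s["force"],s["torque"])
f=cv2.imread("pics/c.png");cv2.imwrite("pics/c1.png",cv2.resize(f[100:270,200:400],None,fx=4,fy=3.5,interpolation=cv2.INTER_CUBIC))
E
```

```text
[0.56006307 0.06287329 0.038     ] [[0.5335 0.0357 0.038 ]
 [0.5306 0.0843 0.038 ]
 [0.5842 0.088  0.038 ]
 [0.592  0.0435 0.038 ]]
[0.56009645 0.0619873  0.054     ] [0.56110513 0.06225343 0.056     ] [0.57466112 0.07057714 0.056     ] 0.01590750802776748 0.5506678242488378
[320.69580477 173.22123836] [315.34097855 166.82781852]
[-0.4904845  -0.67157118  0.04228585] [-0.06456222 -0.04854458 -0.08578515]
```

View pics/c1.png

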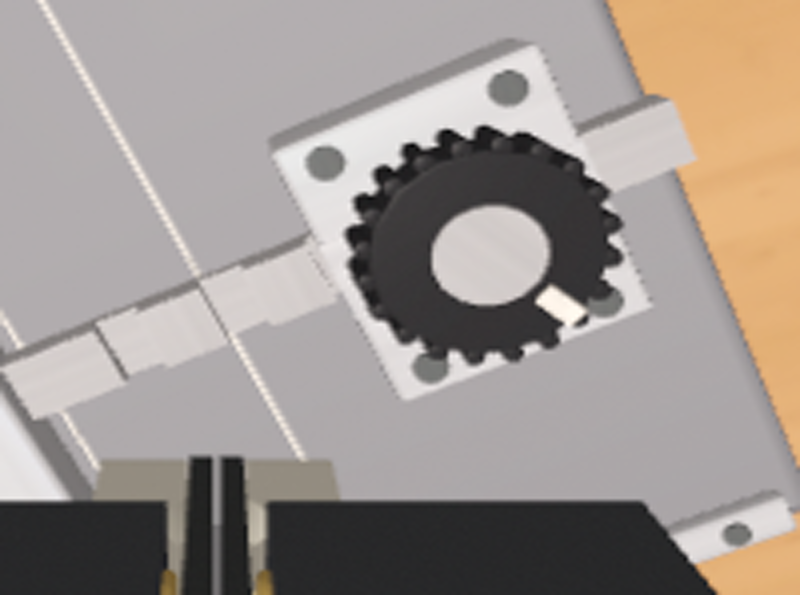

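```bash
sed -i 's/AX=np.array.*; TY/AX=np.array([.5609,.0616]); TY/' h.py; python3 - <<'E'
from h import *
y=1.0;o=[np.pi,0,y]
t=lambda:state()["time_s"]
movep([*orbit(y,.032),.09],o)
move_linear([*orbit(y,.032),.045],o,speed=.1); s=state();f0=s["force"];print(s["time_s"],s["position"],f0)
for r in np.arange(.028,.0195,-.001):
    move_linear([*orbit(y,r),.045],o,speed=.05); s=state();df=s["force"]-f0
    print(round(r,4),round(s["time_s"],2),df.round(2),(s["position"][:2]-orbit(y,r)).round(4))
    if np.linalg.norm(df[:2])>2.5: break
f=grab_frame("wrist");cv2.imwrite("pics/d.png",cv2.resize(f[100:270,200:400,::-1],None,fx=4,fy=3.5,interpolation=cv2.INTER_CUBIC))
E
```

```text
8.1167 [0.56472031 0.00753987 0.04512137] [ 0.1065114  -0.47051272 -0.20668122]
0.028 8.37 [0.14 0.79 0.38] [0.0004 0.0004]
0.027 8.62 [0.3  0.79 0.17] [0.0001 0.0001]
0.026 8.87 [-0.22  0.09 -0.22] [0. 0.]
0.025 9.12 [-0.3  -0.32 -0.13] [0. 0.]
0.024 9.37 [-0.18  0.36  0.22] [0.     0.0001]
0.023 9.62 [-0.87  0.2   0.07] [-0.      0.0001]
0.022 9.87 [-0.25 -0.48 -0.39] [-0.  0.]
0.021 10.12 [-0.57 -0.15 -0.3 ] [-0.  0.]
0.02 10.37 [-0.29  0.52  0.61] [0.     0.0001]
```

View pics/d.png

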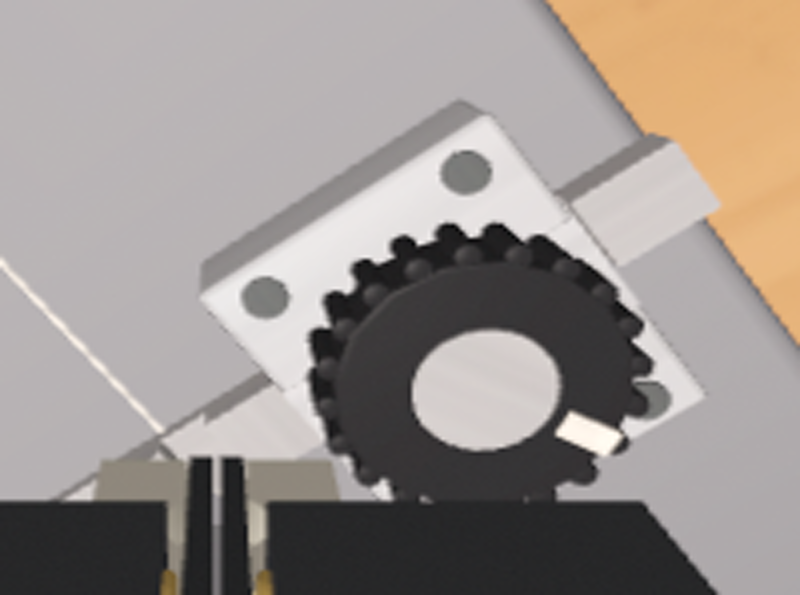

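```bash
python3 - <<'E'
from h import *
y=1.0;o=[np.pi,0,y]
F=[]
for i in range(4): wait(.03);F.append(state()["force"])
f0=np.mean(F,0);print(f0)
for r in np.arange(.0192,.0120,-.0008):
    move_linear([*orbit(y,r),.045],o,speed=.05)
    F=[]
    for i in range(3): F.append(state()["force"]);wait(.02)
    s=state();df=np.mean(F,0)-f0
    print(round(r,4),round(s["time_s"],2),df.round(2),(s["position"][:2]-orbit(y,r)).round(4))
    if np.linalg.norm(df[:2])>2: break
f=grab_frame("wrist");cv2.imwrite("pics/e.png",cv2.resize(f[100:270,200:400,::-1],None,fx=4,fy=3.5,interpolation=cv2.INTER_CUBIC))
E
```

```text
[-0.07864993 -0.10466029  0.12901636]
0.0192 10.85 [ 0.4   0.3  -0.71] [0. 0.]
0.0184 11.15 [-0.68 -0.11 -0.55] [-0.  0.]
0.0176 11.45 [-0.02  0.11 -0.11] [-0.  0.]
0.0168 11.75 [ 0.15  0.17 -0.44] [0. 0.]
0.016 12.05 [ 0.22 -0.58 -0.29] [-0.     -0.0001]
0.0152 12.35 [ 0.27 -3.37  0.23] [-0.0001 -0.0003]
```

View pics/e.png

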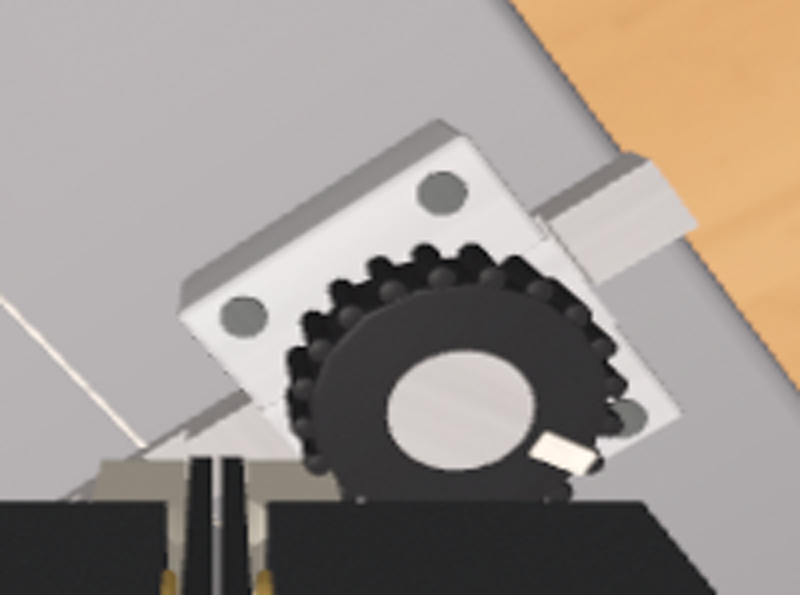

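```bash
cat >> h.py <<'E'
import json
def stroke(y0,y1,r,z=.045,dy=.2,Ft=5.,f0=np.zeros(3),speed=.06,log=True):
    n=int(round(abs(y1-y0)/dy)); lim=(r-.003,r+.002)
    for y in np.linspace(y0,y1,n+1)[1:]:
        move_linear([*orbit(y,r),z],[np.pi,0,y],speed=speed)
        F=[]
        for i in range(2): F.append(state()["force"]);wait(.01)
        s=state();df=np.mean(F,0)-f0; e=np.array([np.cos(y+np.pi/4),np.sin(y+np.pi/4)]);tg=np.array([-e[1],e[0]])
        fr=-df[:2]@e; ft=-df[:2]@tg
        if log: print(f"y{y:.2f} r{r*1e3:.2f} t{s['time_s']:.2f} Frad{fr:.1f} Ftan{ft:.1f} j6 {s['joint_pos'][5]:.2f}")
        r=np.clip(r+.00006*(fr-Ft),*lim)
        if np.hypot(fr,ft)>25: print("STOP"); break
    return y,r
def pic(n):
    m=camera_model("wrist");f=grab_frame("wrist");cv2.imwrite(f"pics/{n}.png",cv2.resize(f[100:270,200:400,::-1],None,fx=4,fy=3.5,interpolation=cv2.INTER_CUBIC));np.savez(n+".npz",K=m["intrinsics"],T=m["camera_from_world"],f=f)
E
python3 - <<'E'
from h import *
print(stroke(1.0,2.2,.0150)); pic("g")
E
```

```text
y1.20 r15.00 t12.77 Frad3.5 Ftan-0.4 j6 -2.33
y1.40 r14.91 t13.13 Frad3.4 Ftan-0.5 j6 -2.13
y1.60 r14.81 t13.50 Frad2.6 Ftan0.3 j6 -1.94
y1.80 r14.67 t13.87 Frad2.6 Ftan0.3 j6 -1.74
y2.00 r14.52 t14.23 Frad3.0 Ftan-0.9 j6 -1.55
y2.20 r14.40 t14.60 Frad2.7 Ftan-1.1 j6 -1.36
(np.float64(2.2), np.float64(0.014263865896219594))
```

View pics/g.png

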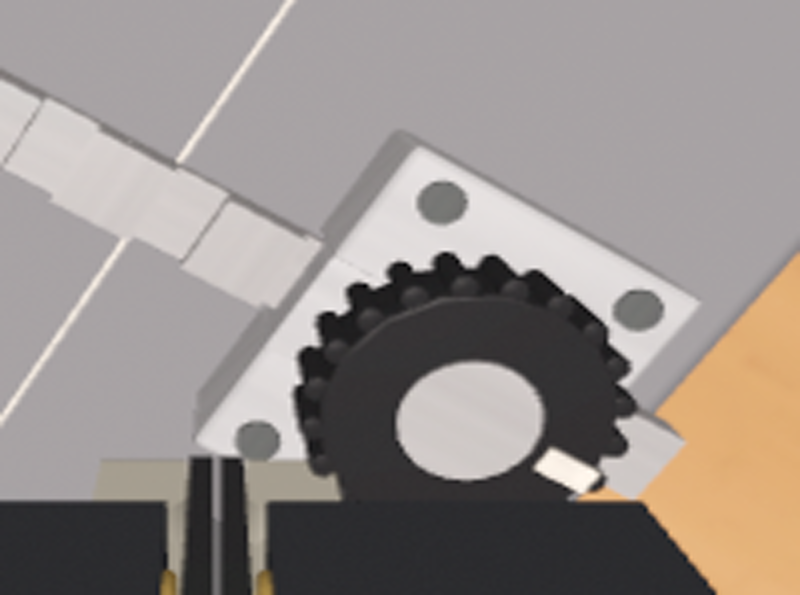

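```bash
python3 - <<'E'
from h import *
print(stroke(2.2,4.3,.0143,dy=.3,speed=.12,Ft=4.)); pic("h")
E
```

```text
y2.50 r14.30 t15.12 Frad4.4 Ftan-0.3 j6 -1.07
y2.80 r14.32 t15.58 Frad4.8 Ftan-0.9 j6 -0.79
y3.10 r14.37 t16.05 Frad5.3 Ftan-1.8 j6 -0.51
y3.40 r14.45 t16.52 Frad6.1 Ftan-2.0 j6 -0.22
y3.70 r14.58 t16.98 Frad7.2 Ftan-1.6 j6 0.06
y4.00 r14.77 t17.45 Frad8.2 Ftan-2.6 j6 0.34
y4.30 r15.02 t17.92 Frad10.2 Ftan-3.7 j6 0.63
(np.float64(4.3), np.float64(0.015398412790248756))
```

View pics/h.png

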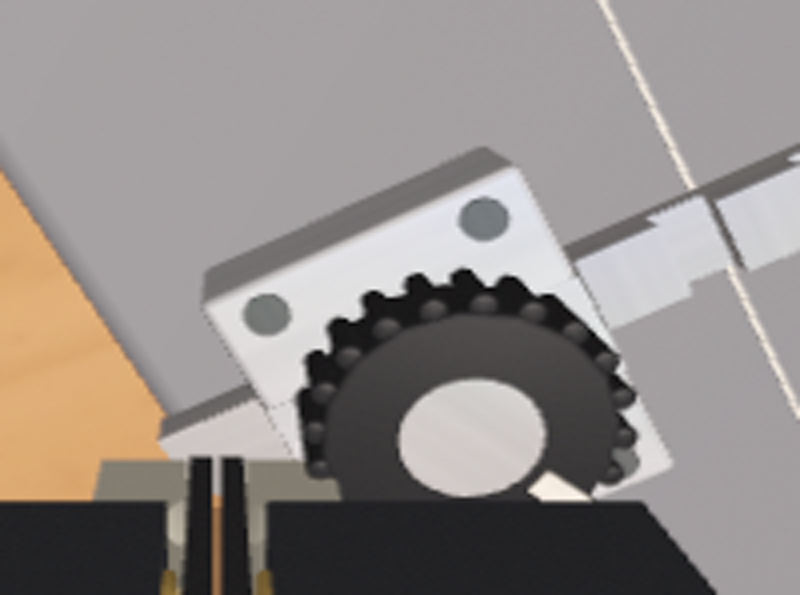

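```bash
sed -i 's/\.00006\*/.00009*/;s/AX=np.array(\[[^]]*\])/AX=np.array([.5607,.0621])/' h.py; python3 - <<'E'
from h import *
print(stroke(4.3,6.4,.0150,dy=.3,speed=.14,Ft=4.)); pic("i")
E
```

```text
y4.60 r15.00 t18.43 Frad12.3 Ftan-3.9 j6 0.93
y4.90 r15.75 t18.90 Frad10.0 Ftan-2.7 j6 1.23
y5.20 r16.29 t19.37 Frad7.0 Ftan-1.4 j6 1.53
y5.50 r16.56 t19.83 Frad5.5 Ftan-0.5 j6 1.85
y5.80 r16.70 t20.30 Frad5.3 Ftan-0.6 j6 2.17
y6.10 r16.82 t20.77 Frad5.1 Ftan-0.5 j6 2.49
y6.40 r16.92 t21.23 Frad4.8 Ftan-0.5 j6 2.81
(np.float64(6.4), np.float64(0.01699257178893413))
```

View pics/i.png

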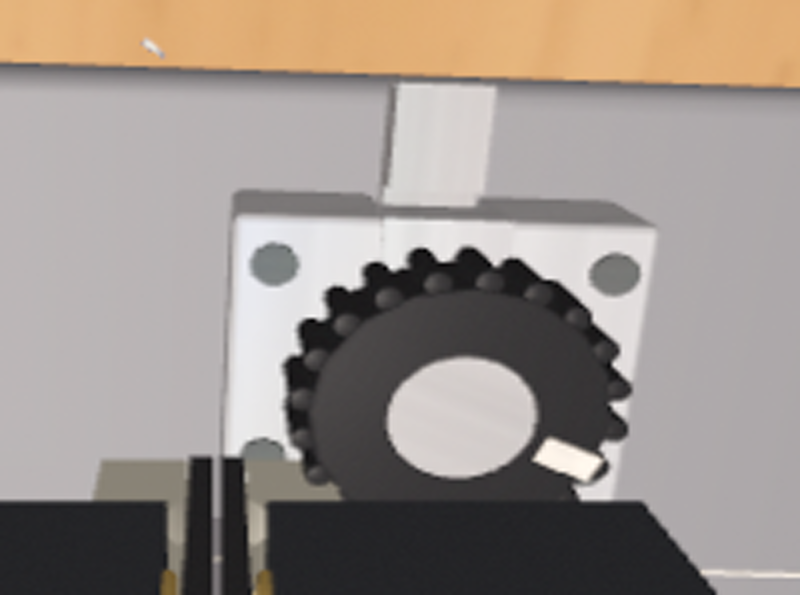

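```bash
sed -i 's/AX=np.array(\[[^]]*\])/AX=np.array([.5595,.0614])/' h.py; python3 - <<'E'
from h import *
y=6.4
move_linear([*orbit(y,.030),.047],[np.pi,0,y],speed=.12)
move_linear([*orbit(y,.036),.075],[np.pi,0,y],speed=.2)
y=.75
movep([*orbit(y,.030),.075],[np.pi,0,y]); s=state();print(s["time_s"],s["joint_pos"][5])
pic("j0")
move_linear([*orbit(y,.024),.046],[np.pi,0,y],speed=.15)
move_linear([*orbit(y,.0162),.046],[np.pi,0,y],speed=.06); s=state();print(s["time_s"],s["force"])
E
```

```text
26.4583 -2.7663325091823263
27.1417 [ 0.91254449 -1.38584286 -0.5893126 ]
```

View pics/j0.png

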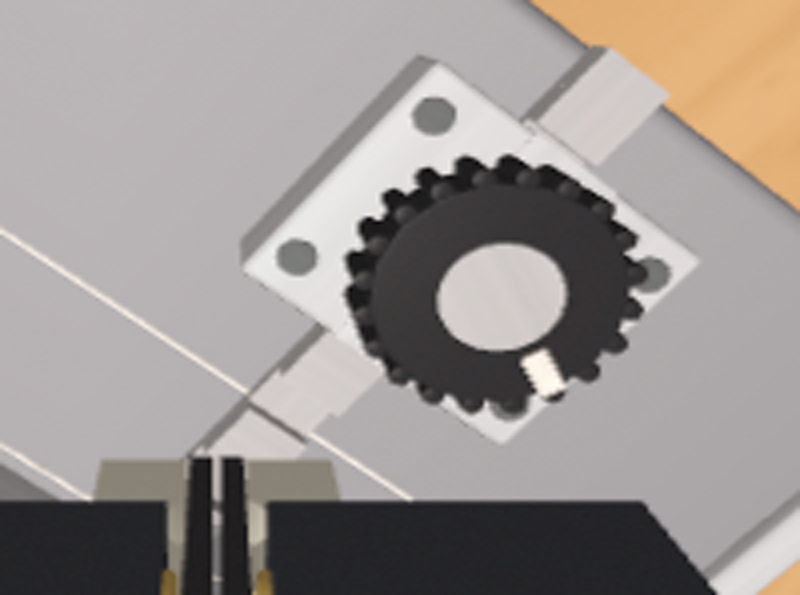

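```bash
python3 - <<'E'
from h import *
def ang(n,h,mk,z):
    d=np.load(n+".npz");m=dict(intrinsics=d["K"],camera_from_world=d["T"])
    u=lambda p:(200+p[0]/4-.4,100+p[1]/3.5-.4)
    a=onz(m,u(h),z);b=onz(m,u(mk),z);v=b-a;print(n,a,np.linalg.norm(v),np.arctan2(v[1],v[0]))
ang("j0",(502,297),(545,373),.0586)
ang("g",(470,421),(566,469),.0566)
ang("i",(463,417),(568,460),.0585)
E
```

```text
j0 [0.56070384 0.06173041 0.0586    ] 0.01592177140528585 -0.320635508793057
g [0.56051856 0.06192133 0.0566    ] 0.015526831958836326 1.655414039525431
i [0.56077072 0.06152632 0.0585    ] 0.015808188307781322 -0.347424402492708
```

```bash
python3 - <<'E'
from h import *
print(stroke(.75,3.45,.0155,z=.046,dy=.3,speed=.25,Ft=5.)); pic("k")
E
```

```text
y1.05 r15.50 t27.61 Frad2.1 Ftan0.9 j6 -2.49
y1.35 r15.24 t28.07 Frad2.6 Ftan-0.6 j6 -2.18
y1.65 r15.02 t28.54 Frad4.1 Ftan-0.9 j6 -1.89
y1.95 r14.93 t29.01 Frad5.1 Ftan-1.2 j6 -1.59
y2.25 r14.95 t29.48 Frad5.5 Ftan-1.1 j6 -1.31
y2.55 r14.99 t29.94 Frad5.4 Ftan-0.6 j6 -1.03
y2.85 r15.03 t30.41 Frad5.4 Ftan-1.4 j6 -0.74
y3.15 r15.07 t30.88 Frad5.4 Ftan-1.1 j6 -0.46
y3.45 r15.10 t31.34 Frad5.7 Ftan-1.5 j6 -0.18
(np.float64(3.45), np.float64(0.01516725691804281))
```

View pics/k.png

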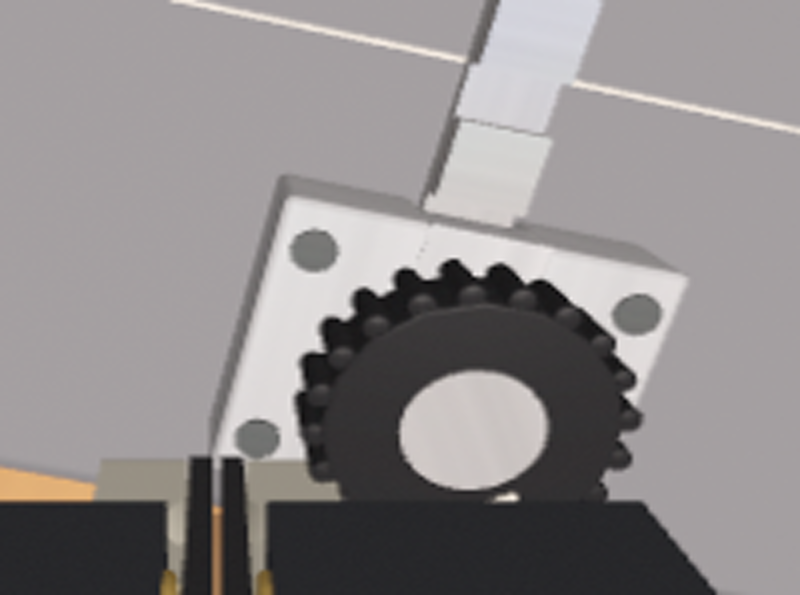

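```bash
python3 - <<'E'
from h import *
print(stroke(3.45,6.4,.01517,z=.0465,dy=.33,speed=.25,Ft=5.)); pic("l")
y=6.4
move_linear([*orbit(y,.030),.048],[np.pi,0,y],speed=.15)
move_linear([*orbit(y,.036),.080],[np.pi,0,y],speed=.25)
pic("l2"); print(state()["time_s"])
E
```

```text
y3.78 r15.17 t31.88 Frad7.5 Ftan-1.7 j6 0.13
y4.11 r15.40 t32.38 Frad8.5 Ftan-2.1 j6 0.44
y4.43 r15.71 t32.87 Frad8.3 Ftan-1.7 j6 0.76
y4.76 r16.01 t33.36 Frad6.4 Ftan-1.7 j6 1.08
y5.09 r16.14 t33.85 Frad4.9 Ftan0.2 j6 1.42
y5.42 r16.13 t34.34 Frad5.4 Ftan-0.5 j6 1.76
y5.74 r16.17 t34.83 Frad4.4 Ftan-0.0 j6 2.11
y6.07 r16.11 t35.33 Frad4.4 Ftan-0.4 j6 2.46
y6.40 r16.06 t35.82 Frad4.0 Ftan-0.2 j6 2.81
(np.float64(6.4), np.float64(0.015967160609849564))
36.45
```

View pics/l2.png

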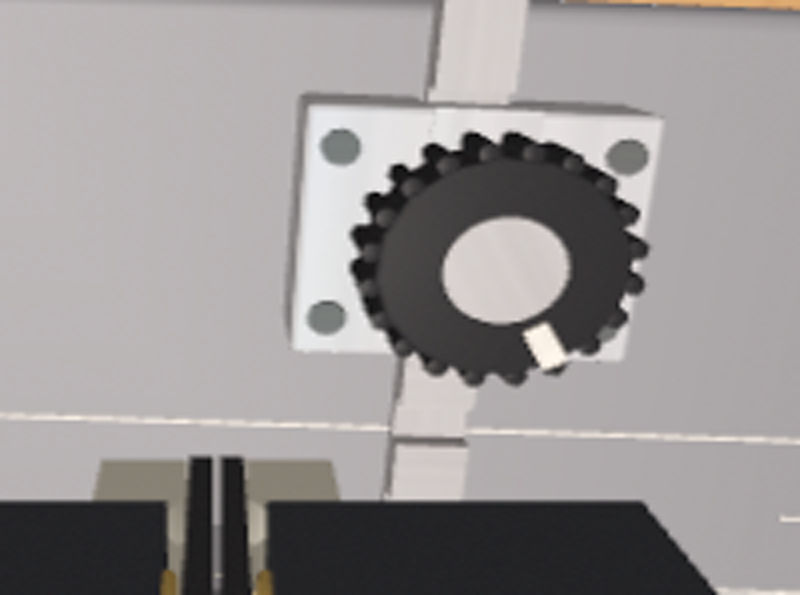

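```bash
cat >> h.py <<'E'
def ang(n,h,mk,z):
    d=np.load(n+".npz");m=dict(intrinsics=d["K"],camera_from_world=d["T"])
    u=lambda p:(200+p[0]/4-.4,100+p[1]/3.5-.4)
    a=onz(m,u(h),z);b=onz(m,u(mk),z);v=b-a;print(n,a,np.linalg.norm(v),np.arctan2(v[1],v[0]))
E
python3 - <<'E'
from h import *
ang("l2",(506,270),(545,347),.0613)
y=4.75
print(np.round(inverse_kinematics([*orbit(y,.03),.08],[np.pi,0,y]),2))
movep([*orbit(y,.030),.080],[np.pi,0,y]); print(state()["time_s"])
move_linear([*orbit(y,.023),.0475],[np.pi,0,y],speed=.15)
move_linear([*orbit(y,.0165),.0475],[np.pi,0,y],speed=.06)
s=state();print(s["time_s"],s["force"])
E
```

```text
l2 [0.56068471 0.06162325 0.0613    ] 0.01595704065518642 -0.9899541904316028
[ 0.56  0.28 -0.48  0.   -0.81  1.05]
38.025
38.6583 [-3.64365326  4.73033583 -2.54478558]
```

```bash
python3 - <<'E'
from h import *
print(stroke(4.75,6.31,.0163,z=.0475,dy=.312,speed=.25,Ft=5.))
y=6.31
move_linear([*orbit(y,.030),.049],[np.pi,0,y],speed=.15)
move_linear([*orbit(y,.036),.082],[np.pi,0,y],speed=.25)
pic("n"); print(state()["time_s"])
E
```

```text
y5.06 r16.30 t39.13 Frad6.8 Ftan-1.4 j6 1.39
y5.37 r16.47 t39.61 Frad5.7 Ftan-1.1 j6 1.71
y5.69 r16.53 t40.08 Frad5.1 Ftan-0.7 j6 2.04
y6.00 r16.54 t40.56 Frad4.4 Ftan-1.3 j6 2.38
y6.31 r16.49 t41.03 Frad3.9 Ftan0.7 j6 2.72
(np.float64(6.31), np.float64(0.016389100661282147))
41.6167
```

View pics/n.png

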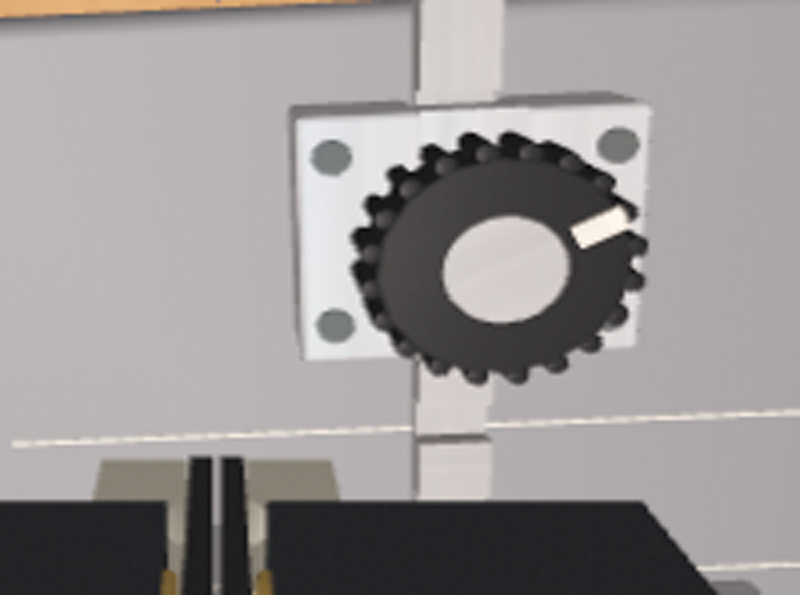

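```bash
cat >> h.py <<'E'
KA=np.array([.5607,.0617]);uy=np.array([-np.sin(TY),np.cos(TY)]);ux=np.array([np.cos(TY),np.sin(TY)]);TC=KA-.125*uy
W=lambda x,y:TC+x*ux+y*uy
PO=[np.pi,0,TY+2*np.pi]
E
python3 - <<'E'
from h import *
ang("n",(506,270),(602,228),.062)
movep([*W(0,-.006),.082],PO)
move_linear([*W(0,-.006),.0225],speed=.12)
s=state();print(s["time_s"],s["position"],s["orientation"],s["force"])
f0=s["force"]
for y in [.012,.03,.05,.066]:
    move_linear([*W(0,y),.0225],speed=.06);s=state();print(y,s["time_s"],(s["force"]-f0).round(2))
f=grab_frame("wrist");cv2.imwrite("pics/o.png",f[:,:,::-1])
E
```

```text
n [0.56067426 0.06147546 0.062     ] 0.015922776761953264 0.5164947995595037
42.7833 [ 0.57052578 -0.06841348  0.02287824] [ 3.14140534e+00 -2.83284783e-04  7.40775655e-02] [0.6081224  0.15697661 0.42541122]
0.012 43.2333 [-0.3   0.36 -0.34]
0.03 43.6833 [ 0.17  0.04 -0.82]
0.05 44.1667 [-0.45  0.47  0.36]
0.066 44.5833 [-0.04 -0.41 -0.86]
```

View pics/o.png

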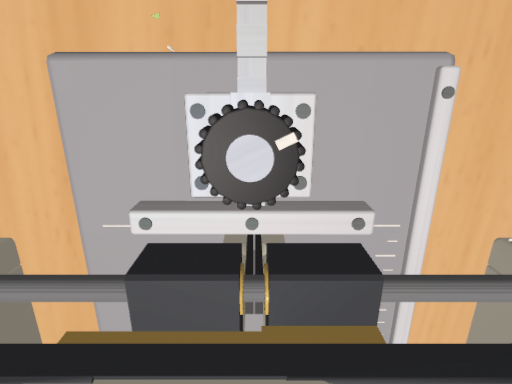

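The bar is sliding along with the fingers. It spans (132,218) to (373,218), parallel to the block and close to it. Next I'll press it home under force feedback.

```bash
python3 - <<'E'
from h import *
s=state();f0=np.array([.3,.3,.2])
y=.066
while y<.096:
    y+=.0015 if y<.0 else .0012
    move_linear([*W(0,y),.0225],speed=.06);s=state();ff=s["force"]-f0;print(round(y,4),round(s["time_s"],2),ff.round(2),s["torque"].round(2))
    if -ff[:2]@uy>7 or s["time_s"]>53: break
f=grab_frame("wrist");cv2.imwrite("pics/p.png",f[:,:,::-1])
E
```

```text
0.0672 44.88 [-0.6   0.89  0.71] [-0.19 -0.02 -0.02]
0.0684 45.13 [-0.23 -1.24 -0.44] [-0.37  0.06  0.01]
0.0696 45.38 [ 0.25 -0.46 -0.55] [-0.36  0.09  0.  ]
0.0708 45.63 [-0.56 -1.5  -0.49] [-0.25  0.06  0.01]
0.072 45.88 [-1.   -1.01  1.26] [-0.16  0.05  0.03]
0.0732 46.13 [-0.77 -0.62  0.31] [-0.12 -0.02  0.05]
0.0744 46.38 [-0.13  0.15 -0.48] [-0.13  0.02  0.03]
0.0756 46.63 [-0.46 -0.37 -0.19] [-0.16  0.03 -0.02]
0.0768 46.88 [ 1.47 -6.79 -0.95] [-2.34 -0.66 -0.01]
0.078 47.13 [  4.4  -13.05  -1.5 ] [-4.73 -1.44  0.04]
```

View pics/p.png

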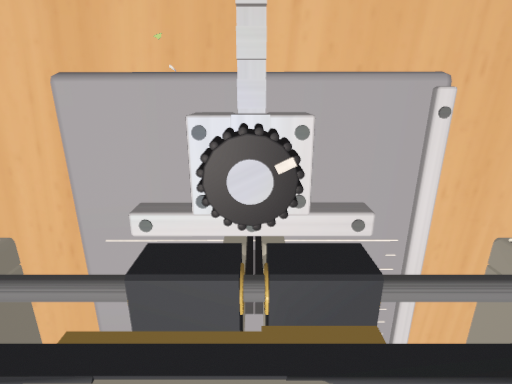

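The force rose sharply at 76.8 mm, where contact with the block was expected, so the bar is home. I'll back off straight, lift and check.

```bash
python3 - <<'E'
from h import *
move_linear([*W(0,.05),.0225],speed=.08)
move_linear([*W(0,.03),.20],speed=.25)
s=state();print(s["time_s"],s["force"])
m=camera_model("wrist");f=grab_frame("wrist");cv2.imwrite("pics/q.png",f[:,:,::-1]);np.savez("q.npz",K=m["intrinsics"],T=m["camera_from_world"])
cv2.imwrite("pics/q1.png",cv2.resize(f[100:250,150:360,::-1],None,fx=3.5,fy=3.5,interpolation=cv2.INTER_CUBIC))
f=grab_frame("scene");cv2.imwrite("pics/q2.png",f[:,:,::-1])
E
```

```text
48.55 [-0.14068691 -0.32196504 -0.9376996 ]
```

View pics/q1.png

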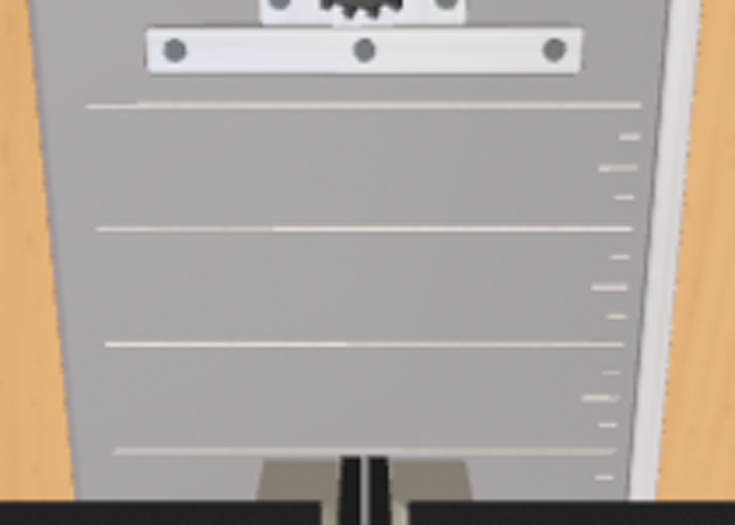

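View pics/q2.png

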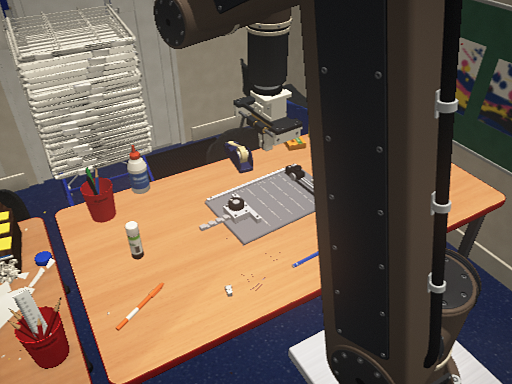

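```bash
python3 - <<'E'
from h import *
d=np.load("q.npz");m=dict(intrinsics=d["K"],camera_from_world=d["T"])
u=lambda x,y:(150+x/3.5-.4,100+y/3.5-.4)
L=lambda p:np.array([(p[:2]-TC)@ux,(p[:2]-TC)@uy]).round(4)
for p in [(147,72),(582,72),(147,30),(582,28)]: print(L(onz(m,u(*p),.034)))
for p in [(262,22),(466,22)]: print("block",L(onz(m,u(*p),.038)))
finish_job(); print(state()["time_s"])
E
```

```text
[-0.0643  0.0868]
[0.0651 0.0867]
[-0.0636  0.0988]
[0.0643 0.0993]
block [-0.0293  0.1012]
block [0.0298 0.1012]
the job is handed in; nothing more can be done
the job is handed in; nothing more can be done
```

The screw is loosened by two turns and left slack, and the stop sits squarely against the clamp block. I handed the job in; it gave no verdict.

- **Thumbscrew:** I rolled it anticlockwise with the closed fingertips against the rim, in three strokes totalling about 12.5 rad. Its white mark went from about 0.55 to 0.52 rad, so it turned two full turns to within about 0.05 rad. My earlier reading of the starting mark, from further away, was 0.58.
- **Slip:** The mark lagged by about 0.2 rad midway through the first stroke. Readings after that stroke showed it had caught up.
- **Stop:** I pushed it at its middle until the force rose sharply, to about 14 N, at the distance expected for contact. I then backed straight off and lifted clear.
- **Last measurements:** The pushed face of the bar was at 86.8 and 86.7 mm at its two ends, against 86 mm expected, so it is square to within about 0.2 mm. The bar's other face and the block face agree to about 2 mm, which is the calibration limit.
- **Other things:** I saw no sign of the eraser, glue stick, cap or tape being disturbed. The arm hides the eraser, cap and tape in the last overview picture, and I did not measure any of the four again.
- **Time and force:** I handed in at about 48.7 s. The contact forces I measured stayed below 15 N.

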